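# Put the serving stand back together

### The arm

A 7-joint arm with a two-finger parallel gripper is mounted at the origin on the work surface. World frame = base frame: x ahead of the robot, y to its left, z up, the work surface at z = 0. Lengths are in m, angles in rad, forces in N, time in s.
With the tool pointing down it reaches from about 0.425 to 0.875 m from the base axis. Payload 8.4 kg.
Tool frame: the origin (TCP) lies at the very end of the fingers, on their centre line; the grasp point (between the pads) lies 19 mm behind it; z points along the fingers, y is the line along which they close (so a half turn about z gives the same grasp; the last joint's range is limited). The gripper opens to 87 mm and grips with 3 to 60 N. Pads are 19 mm wide; open, the fingers measure 117 mm over their backs; the gripper's body (75 mm by 190 mm) begins 51 mm behind the grasp point.
Start: joints at [-1.431, 0.333, 0.04, 1.465, -0.013, 1.343, -0.059], TCP at [0.154, 0.632, 0.223] pointing down, gripper open.
Joint ranges: [-2.58, 2.58], [-0.38, 2.09], [-1.3, 1.39], [0.25, 2.4], [-1.5, 4.64], [0.08, 2.09], [-2.65, 2.65]. Speed limits (rad/s): [2.22, 2.22, 2.79, 2.79, 3.14, 3.14, 3.14].

### API

Orientations are given as a unit quaternion [w, x, y, z].
In Python, from rig import state, capture, finish_job, search_frame, outline_of, spot_point gives the robot as it stands. The module is installed in compiled form; this text tells all that it offers.
- The arm moves only by the shell command python3 -m creep 'ROWS' [FORCE]. ROWS is JSON, a list of rows, each a list of 7 numbers: the turn, a rotation vector about the world's x, y, z as a fraction of full scale, then the shift along the world's x, y, z as a fraction of full scale, then the closure, from 0 (fully open) to 1 (shut). A call has 1 to 8 rows; each row is the pose to reach, as a shift and turn from the pose commanded when the call began, turning the shorter way round; what a row does not reach only later rows make up. Full scale, the value 1, is 20 cm for a shift and pi rad for a turn. A row lasts 1/12 s, in which the tool goes at most 41.7 mm and 7.16 degrees, less where a joint would pass 70% of its speed; a pose out of reach is approached as far as the arm can. A call with a number of a shift or a turn outside -1 to 1 is refused whole. A call with a gripper value outside its range is refused whole. The fingers move at their own pace and stop on an object; FORCE is the grip in N (left out, the last holds). Time passes only in rows, so rows that repeat a pose let the fingers close. It gives the time, the measured TCP pose, the force, the opening and the grip force at its end, in the units of the state.
- state(): the state, without advancing time (a new reading comes with each control period).
- capture(name): name is "side" or "top" or "wrist"; returns a dict with "color" (420x560x3 uint8, red, green, blue), "range_z" (420x560 float32, m along the optical axis (not along the pixel's ray), 0 where there is no reading), "fx", "fy", "cx", "cy" (pixels), "R" (3x3) and "t" (3): a world point X has camera coordinates R X + t. Camera axes: x right, y down, z forward; pixel columns grow to the right and rows downward; lengths in m; the calibration is good to about 2 mm. A picture is of the moment at which its call begins.
- finish_job(): hands the job in; it is judged then, once.
Trained networks look in the newest picture that a camera, given by its name, has taken for a name from the list of things; names that differ only in an ending like _2 or _b are one class to them, and where a whole thing is asked for, a point or a joint stands for the part that bears it (a point fixed in the world has none). Each returns a list of dicts, best first, with "p" (0 to 1); they miss things now and then, are a little off and sometimes report something else, mostly with a low value. They report only what shows in the picture. A call takes as long as a camera call.
- search_frame(target, camera): "rect" ([left, top, right, bottom] in pixels, round what is visible of it).
- outline_of(target, camera): "region" (420x560 bool, what is visible of it) and "rect" ([left, top, right, bottom] in pixels, round what is visible of it).
- spot_point(target, camera): "centre" ([column, row] in pixels: a listed point, or the origin of a listed thing).
The state is a dict: "time": time; "q": joint angles; "qvel": joint speeds; "effort": joint torques, N m; "ee_pos": TCP position; "eef_rot": TCP orientation; "ft_force": force on the tool from outside, world axes, zero at the start; "wrist_torque": the same for the moment, N m; "finger_gap": opening from 0.0 (shut) to 1.0 (fully open); "gripper_force": force on a finger pad.
Only numpy, scipy, OpenCV 4.12 (cv2) and the standard library are available. Lean on these libraries where they do the work, as an engineer would, in place of code of your own. Each camera call takes 0.05 s, during which the arm holds its last target. There are 200 camera calls.

### The job

Put the two-tier serving stand back together on the dining table: thread the wooden spacer sleeve onto the post and press it past the sprung bumps fully home on the foot, then thread the white dish, hub up, and press it fully home on the sleeve. Then throw the lock lever on the foot over its click into the notch and leave everything standing, with the other tableware left where it is.

Things in the scene. Friction and masses are not known exactly. Their poses are not given: they have to be found in the camera images.
- stand: Fixed serving stand: dark round foot 160 mm across, 12 mm thick, upright steel post 24 mm in diameter at its centre. Origin on the post's axis at table level, z up; lock lever on its -y side. Two rings of three sprung bumps stick out 3 mm from the post, 37 and 80 mm above the table: a lowered part stops on them (underside at about 43 and 86 mm) and must be pressed past each.
- foot_top (a point): Centre of the top face of the foot, 12 mm above the table: the underside of the sleeve belongs here.
- post_tip (a point): Centre of the post's tip, 112 mm above the table; the tip is 21 mm across with a 3 mm chamfer. Passing the bumps takes about 10 to 15 N, for instance with the fingertips on the part, astride the post.
- sleeve: Wooden spacer sleeve: plain thick tube, 52 mm outside, 26.5 mm bore, 45 mm tall, stands on end. Origin at the centre of its underside, z along its axis. Home: underside on the foot, top 57 mm above the table.
- dish: White round dish, 140 mm across, rim 18 mm high, floor 6 mm thick; hub in its middle 48 mm outside, 26.5 mm bore right through, hub top 40 mm above the underside. Origin at the centre of its underside, z up through the hub. Home: underside on the sleeve, 57 mm above the table.
- lever (a joint): Angle of the lock lever, 0 to 1.25 rad; starts at 0 to 0.3 (unlocked), grows anticlockwise seen from above. A sprung ball resists at about 0.8 to 0.95; beyond, it clicks into the notch between two steel cheeks and rests at 1.1 to 1.25. Upright pivot at x 0, y -115 mm in the stand's frame; at 0 the arm points from it at -125 degrees from the stand's +x axis.
- lever_knob (a point): Centre of the top of the lever's upright black knob (18 mm in diameter, 45 mm tall, top 69 mm and bottom 24 mm above the table), 85 mm from the pivot.
- jar_a: glass drinks jar with steel cap, 74 mm across, 125 mm tall. Bystander; origin at the centre of its underside.
- jar_b: second glass drinks jar, same size. Bystander; origin at the centre of its underside.
- bowl: white rice bowl, 130 mm across, 60 mm tall. Bystander; origin at the centre of its underside.
- ramekin: black sauce cup, 66 mm across, 34 mm tall. Bystander; origin at the centre of its underside.
- napkin_ring: thin steel napkin ring, 48 mm outside, 40 mm bore, 30 mm tall, stands on end; not part of the stand. Bystander; origin at the centre of its underside.
- side_plate: white side plate, 150 mm across. Bystander; origin at the centre of its underside.
- tumbler: water glass, 68 mm across, 95 mm tall. Bystander; origin at the centre of its underside.
- spoon: steel spoon, 155 mm, lies flat. Bystander; origin at table level near its middle.

How it is judged:
By the outcome, as a careful person would: the job done as asked, in the order asked, and still so for the second after the job is handed in, with the robot touching nothing.
It also fails if it takes over 70 s, if anything falls off the work surface, if the arm or the gripper's body presses on something with over 40 N, if the wrist force passes 120 N, or if a joint passes its speed limit or range.

## Working session

There is one attempt and no reset: what is moved stays moved. The work goes in short steps, Python scripts to look and compute and a shell command to move; the robot and the scene stay as the last step left them, time stands still between calls to the robot, and variables do not carry over. Pictures are saved under pics/ and viewed, at most 10 in all, crops included, and the job is handed in when it is done.

```bash
mkdir -p pics
cat > h.py <<'E'
import numpy as np, cv2
from rig import *
def ray(c,px):
    R=np.array(c["R"]);t=np.array(c["t"])
    d=R.T@np.array([(px[0]-c["cx"])/c["fx"],(px[1]-c["cy"])/c["fy"],1.]);return -R.T@t,d
def atz(c,px,z):
    o,d=ray(c,px);return o+d*(z-o[2])/d[2]
def cloud(c,mask=None):
    R=np.array(c["R"]);t=np.array(c["t"]);z=c["range_z"]
    m=z>0
    if mask is not None:m=m&mask
    v,u=np.nonzero(m);zz=z[v,u]
    P=np.stack([(u-c["cx"])/c["fx"]*zz,(v-c["cy"])/c["fy"]*zz,zz],1)
    return (P-t)@R
def save(c,n): cv2.imwrite("pics/"+n,c["color"][:,:,::-1])
E
python3 - <<'E'
from h import *
np.set_printoptions(precision=4,suppress=True)
cs={}
for n in("side","top"):
    c=capture(n);cs[n]=c;save(c,n+"0.png");print(n,"cam at",ray(c,(0,0))[0])
    for t in["stand","sleeve","dish","lever","jar_a","bowl","ramekin","napkin_ring","side_plate","tumbler","spoon"]:
        for r in outline_of(t,n)[:3]:
            if r["p"]<.25: continue
            P=cloud(c,r["region"]);
            if len(P)<5: print(n,t,r["p"],r["rect"],"nodepth");continue
            q=np.percentile(P,[3,97],axis=0);print(n,t,round(r["p"],2),np.round(r["rect"]),"lo",q[0],"hi",q[1])
    for t in["foot_top","post_tip","lever_knob","sleeve","dish"]:
        print(n,t,[(round(r["p"],2),np.round(r["centre"],1)) for r in spot_point(t,n)[:2]])
s=state();print(s)
cv2.imwrite("pics/both.png",cv2.resize(np.hstack([cs["side"]["color"],cs["top"]["color"]])[:,:,::-1],(800,300)))
E
```

```text
side cam at [0.1732 1.183  1.0488]
side stand 0.78 [269. 188. 320. 252.] lo [ 0.4655 -0.2116 -0.0027] hi [0.6011 0.0466 0.094 ]
side sleeve 0.79 [235. 280. 260. 300.] lo [0.5601 0.2441 0.0034] hi [0.6051 0.2906 0.0447]
side dish 0.75 [277. 281. 324. 319.] lo [ 0.3691  0.1896 -0.001 ] hi [0.4885 0.3142 0.0372]
side lever 0.71 [295. 189. 308. 208.] lo [ 0.5283 -0.2176  0.0249] hi [ 0.5571 -0.1485  0.061 ]
side jar_a 0.91 [198. 216. 224. 263.] lo [0.7228 0.1162 0.0069] hi [0.7835 0.175  0.1238]
side jar_a 0.76 [215. 189. 234. 229.] lo [ 0.7358 -0.0393  0.0013] hi [0.7991 0.0204 0.1236]
side bowl 0.8 [358. 158. 386. 189.] lo [ 0.2892 -0.4888  0.0036] hi [ 0.3958 -0.3653  0.057 ]
side bowl 0.65 [280. 159. 316. 181.] lo [ 0.5773 -0.4905 -0.0033] hi [ 0.7024 -0.36    0.014 ]
side ramekin 0.75 [236. 323. 259. 351.] lo [ 0.4934  0.3988 -0.0006] hi [0.5508 0.4604 0.0316]
side ramekin 0.56 [211. 190. 232. 228.] lo [ 0.7358 -0.0416  0.0041] hi [0.7992 0.0204 0.1236]
side ramekin 0.29 [268. 190. 318. 252.] lo [ 0.4653 -0.2038 -0.0012] hi [0.6036 0.0456 0.0946]
side napkin_ring 0.68 [336. 179. 351
[... 1787 characters left out ...]
[284.6, 214.8]))]
top lever_knob [(0.79, array([352. , 218.3]))]
top sleeve [(0.76, array([185.1, 207.2])), (0.49, array([283.4, 219.1]))]
top dish [(0.73, array([187.8, 259.4]))]
{'time': 1.7, 'q': array([-1.4312,  0.3332,  0.0399,  1.4654, -0.0134,  1.3433, -0.0584]), 'qvel': array([-0.0012, -0.0022, -0.0016, -0.0011, -0.001 ,  0.0015, -0.0003]), 'effort': array([  0.0003, -65.6099,   1.3329, -40.406 ,  -0.06  ,   0.035 ,
         0.    ]), 'ee_pos': array([0.1537, 0.6315, 0.2225]), 'eef_rot': array([ 0.    ,  0.1191,  0.9929, -0.    ]), 'ft_force': array([-0.121 , -0.3081,  0.5919]), 'wrist_torque': array([-0.048 ,  0.0465, -0.0272]), 'gripper_force': 0.0, 'finger_gap': 1.000749305229131}
```

View both.

View pics/both.png

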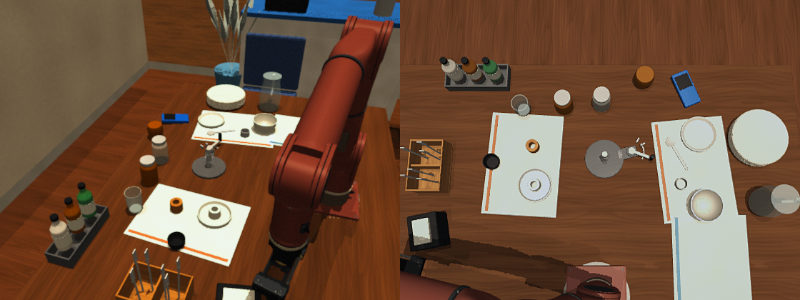

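Run:
```python
from h import *
np.set_printoptions(precision=4,suppress=True)
c={n:capture(n) for n in("side","top")}
def tri(a,b):
    o1,d1=ray(c["side"],a);o2,d2=ray(c["top"],b)
    A=np.stack([d1,-d2],1);s=np.linalg.lstsq(A,o2-o1,rcond=None)[0]
    p,q=o1+s[0]*d1,o2+s[1]*d2;return (p+q)/2,np.linalg.norm(p-q)
for n,a,b in[("tip",(291.4,208.6),(284.6,214.8)),("knob",(304.9,187.2),(352,218.3)),("sleeve",(249,297.2),(185.1,207.2)),("dish",(301,299.8),(187.8,259.4))]:print(n,*tri(a,b))
# top-face circle fits by depth
for n in c:
  P=cloud(c[n])
  for nm,ctr,r,z0,z1 in[("sleeve",(.587,.263),.05,.038,.055),("dishhub",(.433,.25),.04,.032,.046),("dishrim",(.433,.25),.09,.013,.025),("tip",(.537,-.03),.03,.1,.125),("foot",(.537,-.03),.1,.007,.017),("knob",(.545,-.2),.06,.06,.08)]:
    Q=P[(np.hypot(P[:,0]-ctr[0],P[:,1]-ctr[1])<r)&(P[:,2]>z0)&(P[:,2]<z1)]
    if len(Q)<3: print(n,nm,len(Q));continue
    e=cv2.minEnclosingCircle(Q[:,:2].astype(np.float32)) ;print(n,nm,len(Q),np.round(e[0],4),round(e[1],4),"med",np.median(Q,0))
```

```text
tip [ 0.5402 -0.0292  0.1061] 0.0035795123530803457
knob [ 0.5428 -0.2205  0.0624] 0.005718702754944134
sleeve [ 0.5843  0.2659 -0.015 ] 0.008680094763047454
dish [0.4284 0.2502 0.0054] 0.0036509613744725804
side sleeve 143 [0.5855 0.2639] 0.0275 med [0.5825 0.2673 0.0417]
side dishhub 139 [0.4297 0.2539] 0.0267 med [0.4276 0.2533 0.0362]
side dishrim 243 [0.4285 0.2541] 0.0714 med [0.4266 0.2552 0.0154]
side tip 35 [ 0.5326 -0.0287] 0.0144 med [ 0.5355 -0.0247  0.1072]
side foot 756 [ 0.533  -0.0378] 0.0916 med [ 0.5275 -0.0179  0.0092]
side knob 15 [ 0.5359 -0.2194] 0.0105 med [ 0.5345 -0.2176  0.0641]
top sleeve 192 [0.5906 0.2599] 0.0263 med [0.5888 0.2596 0.0448]
top dishhub 156 [0.4327 0.2477] 0.0243 med [0.4331 0.2463 0.04  ]
top dishrim 331 [0.4411 0.2407] 0.0884 med [0.4353 0.2518 0.0171]
top tip 63 [ 0.5405 -0.033 ] 0.0125 med [ 0.5402 -0.0327  0.1108]
top foot 1979 [ 0.5374 -0.0312] 0.0988 med [ 0.5387 -0.0346  0.0121]
top knob 32 [ 0.5385 -0.2238] 0.0088 med [ 0.5382 -0.2229  0.0695]
```

Side view: stand in the middle (foot at about (208,167) in the picture), lever to its right; sleeve at (176,204), dish with hub at (214,212) on a placemat. Top view agrees: sleeve (533,146), dish (534,184), post (604,157), knob (650,155). Moving over the sleeve.

```bash
python3 -m creep '[[0,0,0,1,-0.85,0.15,0],[0,0,0,1,-0.85,0.15,0],[0,0,0,1,-0.85,0.15,0],[0,0,0,1,-0.85,0.15,0],[0,0,0,1,-0.85,0.15,0],[0,0,0,1,-0.85,0.15,0],[0,0,0,1,-0.85,0.15,0]]'
python3 -m creep '[[0,0,0,1,-0.85,-0.2,0],[0,0,0,1,-0.85,-0.2,0],[0,0,0,1,-0.85,-0.2,0],[0,0,0,1,-0.85,-0.2,0],[0,0,0,1,-0.85,-0.2,0],[0,0,0,1,-0.85,-0.2,0],[0,0,0,1,-0.85,-0.2,0],[0,0,0,1,-0.85,-0.2,0]]'
python3 -m creep '[[0,0,0,0.1,-0.13,-0.12,0],[0,0,0,0.1,-0.13,-0.12,0],[0,0,0,0.1,-0.13,-0.12,0],[0,0,0,0.1,-0.13,-0.12,0]]'
cat > look.py <<'E'
from h import *
import sys
np.set_printoptions(precision=4,suppress=True)
s=state();print("t",s["time"],"tcp",s["ee_pos"],s["eef_rot"],"f",s["ft_force"],s["finger_gap"])
c=capture("wrist");save(c,sys.argv[1]);print("cam",ray(c,(0,0))[0])
for a in sys.argv[2:]:
    t,x,y,r,z0,z1=a.split(",");x,y,r,z0,z1=map(float,(x,y,r,z0,z1))
    P=cloud(c);Q=P[(np.hypot(P[:,0]-x,P[:,1]-y)<r)&(P[:,2]>z0)&(P[:,2]<z1)]
    if len(Q)>5:
        e=cv2.minEnclosingCircle(Q[:,:2].astype(np.float32));print(t,len(Q),np.round(e[0],4),round(e[1],4),"z",np.median(Q[:,2]),"med",np.median(Q,0)[:2])
        p5=np.percentile(Q,[1,99],axis=0);print("   mid-box",p5.mean(0)[:2],"size",(p5[1]-p5[0])[:2])
    for k in spot_point(t,"wrist")[:2]:print(t,"spot",round(k["p"],2),np.round(k["centre"],1),"at z0,z1",atz(c,k["centre"],z0)[:2],atz(c,k["centre"],z1)[:2])
E
python3 look.py w1.png sleeve,.588,.262,.045,.035,.055 dish,.431,.251,.04,.032,.048
```

```text
time: 2.38
ee_pos: [0.3598, 0.4565, 0.2539]
eef_rot: [0.001, 0.123, 0.992, 0.0]
ft_force: [0.3, -1.0, -0.9]
finger_gap: 1.0
gripper_force: 0.0
time: 3.05
ee_pos: [0.5572, 0.2861, 0.2117]
eef_rot: [0.001, 0.123, 0.992, -0.001]
ft_force: [-0.0, -0.8, 0.8]
finger_gap: 0.999
gripper_force: 0.0
time: 3.38
ee_pos: [0.5733, 0.2664, 0.1887]
eef_rot: [-0.0, 0.119, 0.993, 0.0]
ft_force: [0.4, 0.9, -0.0]
finger_gap: 1.001
gripper_force: 0.0
t 3.3833 tcp [0.5733 0.2664 0.1887] [-0.0002  0.1189  0.9929  0.0002] f [ 0.4373  0.8626 -0.0369] 1.0005896785698445
cam [0.5014 0.2837 0.3516]
sleeve 2073 [0.5887 0.2603] 0.0259 z 0.04540339386225987 med [0.5876 0.2608]
   mid-box [0.588  0.2606] size [0.0489 0.0483]
sleeve spot 0.89 [284.6 196.8] at z0,z1 [0.5802 0.2625] [0.5752 0.2639]
dish 2076 [0.4319 0.249 ] 0.0241 z 0.04048546587793122 med [0.4342 0.2475]
   mid-box [0.4341 0.2492] size [0.0412 0.0451]
dish spot 0.72 [229.2  29.6] at z0,z1 [0.4351 0.2522] [0.4385 0.2537]
```

View pics/w1.png

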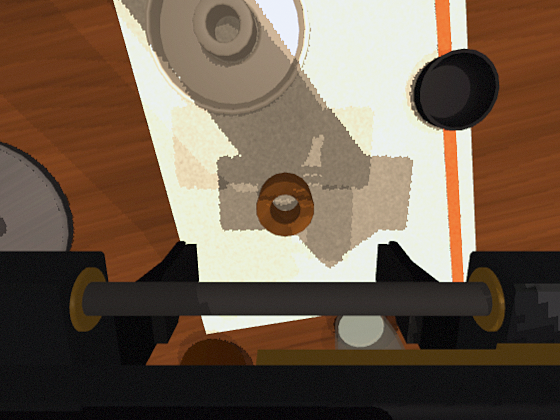

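Wrist view: the sleeve's ring sits at (285,203) between the fingers, the dish hub at (229,30), the ramekin at (455,90); the depth fit gives the sleeve at (0.5885, 0.2605), top 45 mm. Grasping.

```bash
python3 -m creep '[[0,0,0,0.075,-0.027,0,0],[0,0,0,0.075,-0.027,-0.85,0],[0,0,0,0.075,-0.027,-0.85,0],[0,0,0,0.075,-0.027,-0.87,0],[0,0,0,0.075,-0.027,-0.87,0],[0,0,0,0.075,-0.027,-0.87,0],[0,0,0,0.075,-0.027,-0.87,0.6],[0,0,0,0.075,-0.027,-0.87,1]]' 40
python3 -m creep '[[0,0,0,0,0,0,1],[0,0,0,0,0,0,1],[0,0,0,0,0,0,1],[0,0,0,0,0,0,1],[0,0,0,0,0,0,1]]' 40
```

```text
time: 4.2
ee_pos: [0.5896, 0.261, 0.0165]
eef_rot: [0.001, 0.119, 0.993, 0.0]
ft_force: [-0.3, 0.8, 2.1]
finger_gap: 0.918
gripper_force: 0.0
time: 4.62
ee_pos: [0.5894, 0.2603, 0.0157]
eef_rot: [0.001, 0.119, 0.993, 0.0]
ft_force: [-0.8, 0.0, 6.0]
finger_gap: 0.589
gripper_force: 40.0
```

```bash
python3 -m creep '[[0,0,0,0,0,0.2,1],[0,0,0,0,0,0.5,1],[0,0,0,0,0,0.875,1],[0,0,0,0.1,-0.25,0.875,1],[0,0,0,0.2,-0.5,0.875,1],[0,0,0,0.2,-0.5,0.875,1]]'
python3 -m creep '[[0,0,0,0,-0.9,0,1],[0,0,0,0,-0.9,0,1],[0,0,0,0,-0.9,0,1],[0,0,0,0,-0.9,0,1],[0,0,0,0,-0.9,0,1],[0,0,0,0,-0.9,0,1],[0,0,0,0,-0.9,0,1],[0,0,0,0,-0.9,0,1]]'
python3 look.py w2.png post_tip,.538,-.031,.025,.104,.12 foot_top,.538,-.031,.085,.007,.017 sleeve,.6285,-.02,.05,.185,.24 lever_knob,.54,-.222,.04,.06,.08
```

```text
time: 5.12
ee_pos: [0.6296, 0.1598, 0.1923]
eef_rot: [0.001, 0.118, 0.993, 0.001]
ft_force: [0.5, -1.2, -1.3]
finger_gap: 0.596
gripper_force: 40.0
time: 5.78
ee_pos: [0.6287, -0.0187, 0.1894]
eef_rot: [-0.0, 0.119, 0.993, 0.0]
ft_force: [0.0, 0.3, -1.7]
finger_gap: 0.589
gripper_force: 40.0
t 5.7833 tcp [ 0.6287 -0.0187  0.1894] [-0.0002  0.1186  0.9929  0.0004] f [ 0.0118  0.3328 -1.6577] 0.5885479721528958
cam [ 0.5568 -0.0014  0.3523]
post_tip 1146 [ 0.5398 -0.0324] 0.012 z 0.11256740389744219 med [ 0.54   -0.0319]
   mid-box [ 0.5399 -0.0321] size [0.022 0.022]
post_tip spot 0.74 [230.5  85.5] at z0,z1 [ 0.5376 -0.0343] [ 0.5388 -0.0322]
post_tip spot 0.56 [250.5  94. ] at z0,z1 [ 0.5458 -0.0231] [ 0.5465 -0.0217]
foot_top 24089 [ 0.5397 -0.0343] 0.0817 z 0.012764396436877087 med [ 0.5362 -0.0297]
   mid-box [ 0.5403 -0.0336] size [0.1461 0.1509]
foot_top spot 0.74 [251.9  90.5] at z0,z1 [ 0.5388 -0.0295] [ 0.5394 -0.0287]
sleeve 11595 [ 0.6192 -0.0166] 0.0385 z 0.21867829108897238 med [ 0.6169 -0.0169]
   mid-box [ 0.6271 -0.0167] size [0.0489 0.0676]
sleeve spot 0.9 [286.3 245.7] at z0,z1 [ 0.623  -0.0177] [ 0.6013 -0.0123]
sleeve spot 0.29 [  2.4 147. ] at z0,z1 [ 0.5449 -0.1328] [ 0.5488 -0.0896]
lever_knob 461 [ 0.5435 -0.2227] 0.0063 z 0.06877250644016039 med [ 0.5391 -0.2191]
   mid-box [ 0.5384 -0.2212] size [0.0167 0.0134]
lever_knob spot 0.96 [  1.8 149. ] at z0,z1 [ 0.5374 -0.2322] [ 0.5387 -0.2164]
```

View pics/w2.png

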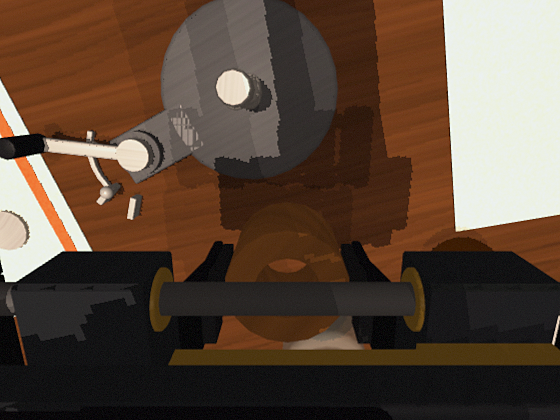

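Wrist view: post tip at (233,88) on the foot, lever pivot at (138,155), black knob at (15,147), held sleeve at about (288,270). Checking the held sleeve's centre relative to the TCP.

Run:
```python
from h import *
from scipy.optimize import least_squares
c=capture("wrist");r=outline_of("sleeve","wrist")[0];P=cloud(c,r["region"]);print(r["p"],len(P),np.percentile(P[:,2],[1,25,50,75,99]))
tcp=np.array(state()["ee_pos"]);print(tcp)
T=P[(P[:,2]>.2)];zt=np.percentile(T[:,2],90);T=T[abs(T[:,2]-zt)<.003];print("top",zt,len(T))
T=T[:,:2]
h=cv2.convexHull(T.astype(np.float32))[:,0]
f=least_squares(lambda p:np.hypot(*(h-p).T)-.026,tcp[:2],loss="soft_l1",f_scale=.001);print("outer fit",f.x,f.cost,f.x-tcp[:2], T.min(0),T.max(0))
S=P[(P[:,2]<zt-.006)&(P[:,2]>zt-.045)];
f=least_squares(lambda p:np.hypot(*(S[:,:2]-p).T)-.026,tcp[:2],loss="soft_l1",f_scale=.001);print("side fit",len(S),f.x,f.x-tcp[:2],np.median(abs(f.fun)))
```

```text
0.71 9045 [0.17783615 0.20601899 0.21852786 0.21916052 0.22038443]
[ 0.62878057 -0.01917814  0.18949215]
top 0.2196927413120713 5922
outer fit [ 0.62819823 -0.01879591] 1.829233879532719e-06 [-0.00058234  0.00038223] [ 0.60245123 -0.04295394] [0.65381978 0.00693032]
side fit 2790 [ 0.62841835 -0.01890533] [-0.00036223  0.0002728 ] 0.00038878454600364994
```

```bash
python3 -m creep '[[0,0,0,-0.44,-0.066,0,1],[0,0,0,-0.44,-0.066,0,1],[0,0,0,-0.44,-0.066,0,1],[0,0,0,-0.44,-0.066,-0.1,1],[0,0,0,-0.44,-0.066,-0.28,1],[0,0,0,-0.44,-0.066,-0.32,1],[0,0,0,-0.44,-0.066,-0.37,1],[0,0,0,-0.44,-0.066,-0.40,1]]'
python3 -m creep '[[0,0,0,0,0,0,1]]' 60
```

```text
time: 6.8
ee_pos: [0.5408, -0.0331, 0.1092]
eef_rot: [-0.0, 0.119, 0.993, -0.0]
ft_force: [0.1, -0.4, -2.1]
finger_gap: 0.592
gripper_force: 40.0
time: 6.88
ee_pos: [0.5406, -0.0331, 0.1091]
eef_rot: [-0.001, 0.119, 0.993, -0.0]
ft_force: [-0.3, 0.3, -1.0]
finger_gap: 0.594
gripper_force: 60.0
```

```bash
python3 -m creep '[[0,0,0,0,0,-0.04,1],[0,0,0,0,0,-0.07,1],[0,0,0,0,0,-0.09,1],[0,0,0,0,0,-0.11,1]]'
python3 -m creep '[[0,0,0,0,0,-0.04,1],[0,0,0,0,0,-0.08,1],[0,0,0,0,0,-0.11,1],[0,0,0,0,0,-0.11,1]]'
```

```text
time: 7.22
ee_pos: [0.5412, -0.0329, 0.0878]
eef_rot: [0.0, 0.119, 0.993, 0.0]
ft_force: [-2.0, 1.4, 4.5]
finger_gap: 0.583
gripper_force: 60.0
time: 7.55
ee_pos: [0.54, -0.033, 0.0639]
eef_rot: [-0.001, 0.119, 0.993, -0.0]
ft_force: [0.5, 1.0, -5.1]
finger_gap: 0.591
gripper_force: 60.0
```

```bash
python3 -m creep '[[0,0,0,0,0,0,0],[0,0,0,0,0,0,0],[0,0,0,0,0,0,0],[0,0,0,0,0,0,0],[0,0,0,0,0,0.15,0],[0,0,0,0,0,0.31,0.3],[0,0,0,0,0,0.31,0.6],[0,0,0,0,0,0.31,0.6]]'
python3 look.py w3.png sleeve,.54,-.033,.035,.05,.104 post_tip,.54,-.033,.02,.106,.12
```

```text
time: 8.22
ee_pos: [0.5424, -0.0332, 0.1297]
eef_rot: [0.002, 0.119, 0.993, 0.001]
ft_force: [-0.2, 0.2, -0.7]
finger_gap: 0.816
gripper_force: 0.0
t 8.2167 tcp [ 0.5424 -0.0332  0.1297] [0.0022 0.1192 0.9929 0.0006] f [-0.2116  0.2014 -0.7084] 0.8162295065983105
cam [ 0.4697 -0.0158  0.2922]
sleeve 5046 [ 0.5394 -0.0332] 0.0261 z 0.09378259239892392 med [ 0.5297 -0.0308]
   mid-box [ 0.5385 -0.0329] size [0.0492 0.0481]
sleeve spot 0.81 [286.9 206.1] at z0,z1 [ 0.5382 -0.0321] [ 0.5229 -0.0285]
post_tip 1471 [ 0.5396 -0.0326] 0.0122 z 0.11247331457003257 med [ 0.5381 -0.0322]
   mid-box [ 0.5388 -0.0324] size [0.0213 0.0219]
post_tip spot 0.83 [285.6 239.8] at z0,z1 [ 0.5409 -0.0336] [ 0.5356 -0.0323]
```

View pics/w3.png

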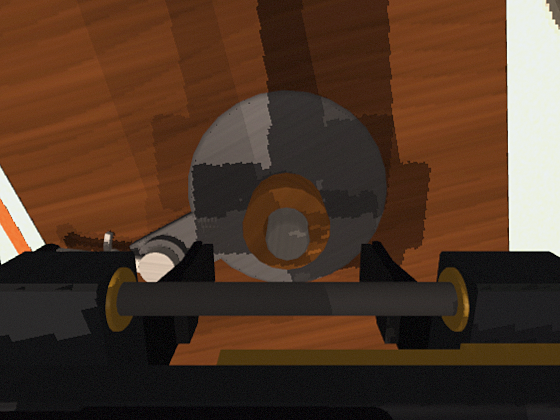

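Wrist view: sleeve on the post at (286,222), post tip at (287,235) poking through, sleeve top ≈94 mm, i.e. on the lower bumps. Now pressing with fingertips astride the post.

```bash
python3 -m creep '[[0,0,0,-0.004,0,0,0.6],[0,0,0,-0.004,0,0,0.6],[0,0,0,-0.004,0,0,0.6],[0,0,0,-0.004,0,-0.1,0.6],[0,0,0,-0.004,0,-0.16,0.6],[0,0,0,-0.004,0,-0.19,0.6],[0,0,0,-0.004,0,-0.22,0.6]]'
python3 -m creep '[[0,0,0,0,0,-0.03,0.6],[0,0,0,0,0,-0.06,0.6],[0,0,0,0,0,-0.09,0.6],[0,0,0,0,0,-0.11,0.6],[0,0,0,0,0,-0.12,0.6]]'
python3 -m creep '[[0,0,0,0,0,-0.02,0.6],[0,0,0,0,0,-0.02,0.6]]'
```

```text
time: 8.95
ee_pos: [0.5401, -0.0328, 0.0833]
eef_rot: [-0.0, 0.119, 0.993, 0.0]
ft_force: [-2.3, 0.9, 12.1]
finger_gap: 0.406
gripper_force: 6.3
time: 9.37
ee_pos: [0.5398, -0.033, 0.059]
eef_rot: [-0.0, 0.119, 0.993, -0.0]
ft_force: [-0.3, 1.1, 3.6]
finger_gap: 0.399
gripper_force: 1.6
time: 9.53
ee_pos: [0.5405, -0.0331, 0.057]
eef_rot: [0.0, 0.119, 0.993, 0.0]
ft_force: [-6.8, 0.8, 20.4]
finger_gap: 0.404
gripper_force: 10.1
```

```bash
python3 -m creep '[[0,0,0,0,0,0.2,0.6],[0,0,0,0,0,0.4,0.3],[0,0,0,0,0,0.6,0],[0,0,0,0,0,0.72,0],[0,0,0,0,0,0.72,0]]'
python3 look.py w4.png sleeve,.54,-.033,.035,.045,.07
python3 -m creep '[[0,0,0,-0.27,0.71,0,0],[0,0,0,-0.27,0.71,0,0],[0,0,0,-0.27,0.71,0,0],[0,0,0,-0.27,0.71,0,0],[0,0,0,-0.27,0.71,0,0]]'
python3 -m creep '[[0,0,0,-0.27,0.7,0,0],[0,0,0,-0.27,0.7,0,0],[0,0,0,-0.27,0.7,0,0],[0,0,0,-0.27,0.7,0,0],[0,0,0,-0.27,0.7,0,0],[0,0,0,-0.27,0.7,0,0]]'
python3 look.py w5.png dish,.432,.249,.035,.032,.048
```

```text
time: 9.95
ee_pos: [0.5426, -0.0336, 0.2051]
eef_rot: [0.004, 0.119, 0.993, 0.001]
ft_force: [1.2, -0.2, -0.3]
finger_gap: 0.614
gripper_force: 0.0
t 9.95 tcp [ 0.5426 -0.0336  0.2051] [0.0039 0.1194 0.9928 0.001 ] f [ 1.2337 -0.1764 -0.2604] 0.6136841130438339
cam [ 0.4694 -0.0163  0.3674]
sleeve 1584 [ 0.5395 -0.0328] 0.0259 z 0.057387742136505285 med [ 0.5298 -0.0292]
   mid-box [ 0.5371 -0.0329] size [0.0456 0.0488]
sleeve spot 0.55 [288.2 173.3] at z0,z1 [ 0.532  -0.0294] [ 0.5271 -0.0284]
time: 10.47
ee_pos: [0.4828, 0.1149, 0.1976]
eef_rot: [-0.002, 0.115, 0.993, 0.0]
ft_force: [-0.1, 0.6, 0.6]
finger_gap: 0.984
gripper_force: 0.0
time: 10.97
ee_pos: [0.4309, 0.2494, 0.1979]
eef_rot: [-0.001, 0.118, 0.993, -0.001]
ft_force: [-0.3, 0.3, 0.1]
finger_gap: 1.001
gripper_force: 0.0
t 10.9667 tcp [0.4309 0.2494 0.1979] [-0.0009  0.1177  0.9931 -0.0012] f [-0.2572  0.2628  0.0727] 1.0014698411260872
cam [0.3592 0.2669 0.3609]
dish 1540 [0.4312 0.2491] 0.0241 z 0.040398208932923244 med [0.4304 0.2491]
   mid-box [0.4307 0.2488] size [0.045  0.0448]
dish spot 0.91 [287.  178.6] at z0,z1 [0.4242 0.2506] [0.4211 0.2513]
```

```bash
python3 -m creep '[[0,0,0,-0.005,0,0,0],[0,0,0,-0.005,0,-0.4,0],[0,0,0,-0.005,0,-0.7,0],[0,0,0,-0.005,0,-0.9,0],[0,0,0,-0.005,0,-0.92,0],[0,0,0,-0.005,0,-0.92,0],[0,0,0,-0.005,0,-0.92,0.5],[0,0,0,-0.005,0,-0.92,1]]' 45
python3 -m creep '[[0,0,0,0,0,0,1],[0,0,0,0,0,0,1],[0,0,0,0,0,0,1],[0,0,0,0,0,0,1],[0,0,0,0,0,0,1]]' 45
python3 -m creep '[[0,0,0,0,0,0.15,1],[0,0,0,0,0,0.4,1],[0,0,0,0,0,0.7,1],[0,0,0,0,0,0.95,1],[0,0,0,0,0,0.95,1],[0,0,0,0,0,0.95,1]]' 60
python3 look.py w6.png dish,.4312,.249,.07,.19,.235
```

```text
time: 11.73
ee_pos: [0.431, 0.2475, 0.0153]
eef_rot: [-0.001, 0.12, 0.993, -0.001]
ft_force: [0.4, -0.1, 1.1]
finger_gap: 0.916
gripper_force: 0.0
time: 12.15
ee_pos: [0.4314, 0.2493, 0.0164]
eef_rot: [0.001, 0.119, 0.993, 0.001]
ft_force: [-0.1, -0.6, -0.5]
finger_gap: 0.555
gripper_force: 0.0
time: 12.65
ee_pos: [0.4338, 0.2508, 0.2132]
eef_rot: [0.004, 0.119, 0.993, 0.004]
ft_force: [1.8, -0.1, -2.1]
finger_gap: 0.536
gripper_force: 60.0
t 12.65 tcp [0.4338 0.2508 0.2132] [0.0038 0.1192 0.9929 0.004 ] f [ 1.7648 -0.0671 -2.147 ] 0.5363482375976949
cam [0.3604 0.2671 0.3756]
dish 35015 [0.43   0.2508] 0.0685 z 0.2037400424487618 med [0.4076 0.2568]
   mid-box [0.4296 0.2539] size [0.1245 0.1237]
dish spot 0.82 [288.  247.2] at z0,z1 [0.4368 0.2508] [0.4183 0.2547]
```

View pics/w6.png

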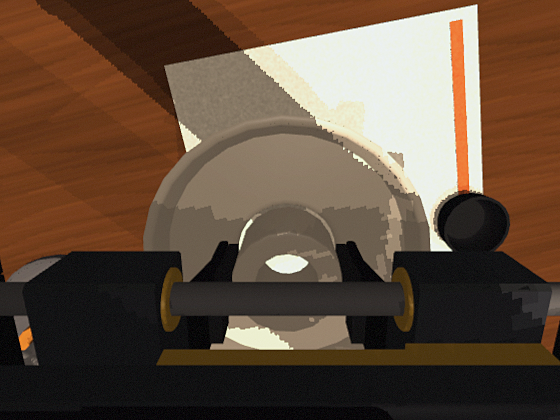

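The dish is held by the hub (hub centre about (288,262)) and looks level, rim about (290,190). Measuring its offset and tilt in hand.

```bash
cat > dish.py <<'E'
from h import *
from scipy.optimize import least_squares
np.set_printoptions(precision=4,suppress=True)
c=capture("wrist");r=outline_of("dish","wrist")[0];P=cloud(c,r["region"])
tcp=np.array(state()["ee_pos"]);print(tcp,state()["eef_rot"])
d=np.hypot(*(P[:,:2]-tcp[:2]).T)
F=P[(d>.03)&(d<.055)];A=np.c_[F[:,:2]-tcp[:2],np.ones(len(F))];k=np.ones(len(F),bool)
for _ in range(5):
    s=np.linalg.lstsq(A[k],F[k,2],rcond=None)[0];k=abs(A@s-F[:,2])<.0015
print("floor slope",s[:2],"floor z-tcp",s[2]-tcp[2],k.sum())
H=P[(d<.03)];z=H[:,2];zt=np.percentile(z,95);T=H[abs(z-zt)<.002];print("hub top-tcp",zt-tcp[2],len(T))
h=cv2.convexHull(T[:,:2].astype(np.float32))[:,0]
f=least_squares(lambda p:np.hypot(*(h-p).T)-.024,tcp[:2],loss="soft_l1",f_scale=.001);print("hub outer-tcp",f.x-tcp[:2],f.cost)
R=P[(d>.06)&(P[:,2]>s[2]+.008)];f=least_squares(lambda p:np.hypot(*(R[:,:2]-p[:2]).T)-p[2],[*tcp[:2],.068],loss="soft_l1",f_scale=.001);print("rim-tcp",f.x[:2]-tcp[:2],f.x[2])
E
python3 dish.py
```

```text
[0.4302 0.2485 0.2043] [-0.0007  0.1191  0.9929 -0.0006]
floor slope [0.0006 0.0016] floor z-tcp -0.007269448652883981 15704
hub top-tcp 0.027359470428160754 3821
hub outer-tcp [0.0011 0.0004] 3.1952828151687143e-06
rim-tcp [0.0003 0.0007] 0.0654306279081101
```

```bash
python3 -m creep '[[0,0,0,0.27,-0.705,0,1],[0,0,0,0.27,-0.705,0,1],[0,0,0,0.27,-0.705,0,1],[0,0,0,0.27,-0.705,0,1],[0,0,0,0.27,-0.705,0,1]]'
python3 -m creep '[[0,0,0,0.27,-0.705,0,1],[0,0,0,0.27,-0.705,0,1],[0,0,0,0.27,-0.705,0,1],[0,0,0,0.27,-0.705,0,1],[0,0,0,0.27,-0.705,0,1],[0,0,0,0.27,-0.705,0,1],[0,0,0,0.27,-0.705,0,1]]'
python3 dish.py
```

```text
time: 13.27
ee_pos: [0.4858, 0.101, 0.2039]
eef_rot: [-0.001, 0.123, 0.992, -0.002]
ft_force: [-0.2, 0.5, -2.5]
finger_gap: 0.533
gripper_force: 60.0
time: 13.85
ee_pos: [0.5381, -0.0324, 0.204]
eef_rot: [-0.001, 0.119, 0.993, -0.0]
ft_force: [-0.2, -0.3, -2.5]
finger_gap: 0.538
gripper_force: 60.0
[ 0.5383 -0.0316  0.2046] [-0.0008  0.1181  0.993  -0.    ]
floor slope [-0.054   0.0178] floor z-tcp -0.19009833402295756 74
hub top-tcp -0.01120709021251573 6
hub outer-tcp [-0.0015 -0.    ] 3.303987336123626e-08
rim-tcp [2003.4955 -835.477 ] 2170.64790243212
```

```bash
python3 -m creep '[[0,0,0,0.002,-0.003,-0.15,1],[0,0,0,0.002,-0.003,-0.3,1],[0,0,0,0.002,-0.003,-0.38,1],[0,0,0,0.002,-0.003,-0.42,1],[0,0,0,0.002,-0.003,-0.46,1],[0,0,0,0.002,-0.003,-0.49,1],[0,0,0,0.002,-0.003,-0.49,1]]'
```

```text
time: 14.53
ee_pos: [0.5392, -0.0329, 0.107]
eef_rot: [-0.0, 0.119, 0.993, 0.0]
ft_force: [0.9, 1.7, -3.0]
finger_gap: 0.537
gripper_force: 60.0
```

```bash
python3 -m creep '[[0,0,0,0,0,-0.03,1],[0,0,0,0,0,-0.06,1],[0,0,0,0,0,-0.09,1],[0,0,0,0,0,-0.11,1]]'
python3 -m creep '[[0,0,0,0,0,-0.03,1],[0,0,0,0,0,-0.06,1],[0,0,0,0,0,-0.08,1],[0,0,0,0,0,-0.08,1]]'
```

```text
time: 14.87
ee_pos: [0.54, -0.0329, 0.0859]
eef_rot: [0.001, 0.119, 0.993, 0.001]
ft_force: [-0.4, 3.2, 2.7]
finger_gap: 0.535
gripper_force: 60.0
time: 15.2
ee_pos: [0.5404, -0.0332, 0.072]
eef_rot: [0.001, 0.119, 0.993, 0.001]
ft_force: [-11.4, 5.1, 34.7]
finger_gap: 0.536
gripper_force: 60.0
```

```bash
python3 -m creep '[[0,0,0,0,0,0,0],[0,0,0,0,0,0,0],[0,0,0,0,0,0,0],[0,0,0,0,0,0,0],[0,0,0,0,0,0.2,0],[0,0,0,0,0,0.45,0],[0,0,0,0,0,0.66,0],[0,0,0,0,0,0.66,0]]'
python3 look.py w7.png dish,.5395,-.033,.028,.085,.106
python3 - <<'E'
from h import *
np.set_printoptions(precision=4,suppress=True)
c=capture("wrist");P=cloud(c)
d=np.hypot(P[:,0]-.5396,P[:,1]+.0329)
T=P[(d>.016)&(d<.022)&(P[:,2]>.085)];print("hub top",np.median(T[:,2]),len(T))
F=P[(d>.03)&(d<.055)];A=np.c_[F[:,:2]-[.5396,-.0329],np.ones(len(F))];k=abs(F[:,2]-np.median(F[:,2]))<.004
s=np.linalg.lstsq(A[k],F[k,2],rcond=None)[0];print("floor slope,z (home .063)",s)
F=P[(d>.062)&(d<.072)&(P[:,2]>.06)];print("rim z (home .075)",np.percentile(F[:,2],[50,80,95]))
for n in("side","top","wrist"):
    c=capture(n)
    for k in spot_point("lever_knob",n)[:1]:print(n,k["p"],k["centre"],atz(c,k["centre"],.069))
    for k in outline_of("lever",n)[:1]:
        Q=cloud(c,k["region"]);print(k["p"],np.percentile(Q,[2,50,98],axis=0))
E
```

```text
time: 15.87
ee_pos: [0.5421, -0.0345, 0.2077]
eef_rot: [0.004, 0.12, 0.993, 0.001]
ft_force: [0.2, 0.1, 0.5]
finger_gap: 0.982
gripper_force: 0.0
t 15.8667 tcp [ 0.5421 -0.0345  0.2077] [0.0039 0.1196 0.9928 0.0008] f [0.2488 0.1236 0.4865] 0.9817233345357322
cam [ 0.4688 -0.0171  0.37  ]
dish 2091 [ 0.5398 -0.0329] 0.0241 z 0.0971323134037958 med [ 0.5345 -0.0319]
   mid-box [ 0.5393 -0.0329] size [0.0454 0.0448]
dish spot 0.92 [285.9 186.3] at z0,z1 [ 0.5341 -0.0331] [ 0.5293 -0.0319]
hub top 0.09750873647113842 1498
floor slope,z (home .063) [ 0.107  -0.0224  0.2942]
rim z (home .075) [0.2855 0.2978 0.2985]
side 0.53 [306.0, 185.9] [ 0.5417 -0.2203  0.069 ]
0.42 [[ 0.5251 -0.2273  0.0166]
 [ 0.5376 -0.2102  0.0334]
 [ 0.5581 -0.1608  0.0672]]
top 0.52 [355.0, 217.6] [ 0.5407 -0.2285  0.069 ]
0.57 [[ 0.5311 -0.2303  0.0232]
 [ 0.5486 -0.1991  0.0349]
 [ 0.5674 -0.1532  0.0733]]
wrist 0.6 [71.6, 244.4] [ 0.5374 -0.2268  0.069 ]
0.64 [[ 0.5296 -0.228   0.0208]
 [ 0.5477 -0.1938  0.0343]
 [ 0.5708 -0.1308  0.0704]]
```

View pics/w7.png

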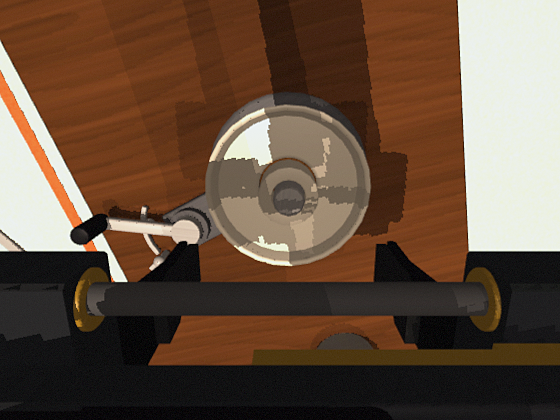

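Wrist view: dish seated with the post tip at (289,198) in its hub (hub top 97 mm, home); lever pivot at (187,228), knob top near (72,244) tilting by perspective, and the notch cheeks at about (155,262). Measuring pivot and knob.

Run:
```python
from h import *
np.set_printoptions(precision=4,suppress=True)
c=capture("wrist");P=cloud(c)
def at(u,v):
    m=np.zeros(c["range_z"].shape,bool);m[v-4:v+5,u-4:u+5]=1;return np.median(cloud(c,m),0)
print("pivot px",at(187,228),"arm",at(140,226),"knob",at(90,230),"cheek",at(155,262))
K=P[(np.hypot(P[:,0]-.538,P[:,1]+.222)<.03)&(P[:,2]>.064)&(P[:,2]<.074)];print("knobtop",np.median(K,0),len(K),K.min(0),K.max(0))
L=P[(P[:,0]>.45)&(P[:,0]<.68)&(P[:,1]<-.1)&(P[:,1]>-.3)&(P[:,2]>.015)]
for z in np.arange(.015,.075,.005):
    s=L[(L[:,2]>=z)&(L[:,2]<z+.005)]
    if len(s)>10:print(round(z,3),len(s),np.percentile(s,[5,50,95],axis=0)[:,:2].tolist())
# plan view picture
H=np.zeros((300,400,3),np.uint8);v,u=np.nonzero(c["range_z"]>0)
X=((P[:,0]-.45)*1500).astype(int);Y=((-.02-P[:,1])*1500).astype(int)
k=(X>=0)&(X<300)&(Y>=0)&(Y<400)&(P[:,2]<.12)
o=np.argsort(P[k,2]);H[X[k][o],Y[k][o]]=cv2.applyColorMap((np.clip(P[k,2],0,.08)/.08*255).astype(np.uint8)[:,None],cv2.COLORMAP_JET)[:,0][o]
cv2.imwrite("pics/plan.png",cv2.resize(H,(800,600),interpolation=cv2.INTER_NEAREST))
```

```text
pivot px [ 0.5572 -0.1376  0.0341] arm [ 0.5482 -0.1899  0.0083] knob [ 0.5328 -0.217   0.0522] cheek [ 0.5908 -0.1908  0.0075]
knobtop [ 0.537  -0.2211  0.0691] 334 [ 0.5294 -0.2321  0.0641] [ 0.5465 -0.2145  0.0721]
0.015 76 [[0.5481851806128563, -0.1770387256736978], [0.5556088903142876, -0.1293604780209552], [0.5772284850343283, -0.12438370988741884]]
0.02 468 [[0.5488209437975061, -0.18009197560153317], [0.5575422342632153, -0.13505125133003432], [0.5847020054750371, -0.12556784763546752]]
0.025 139 [[0.5312732501487631, -0.21934479652797434], [0.5538922711622007, -0.16147719954272974], [0.5690184686732586, -0.1304510561285727]]
0.03 1127 [[0.5380474589955382, -0.21471342053414486], [0.5547511003446923, -0.1760900260092854], [0.5692617460149616, -0.13334768867517882]]
0.035 207 [[0.5311834205064442, -0.2185417718816308], [0.5581486132855683, -0.15127196157230433], [0.570032494666507, -0.13331541826959978]]
0.04 55 [[0.5295679914238213, -0.22346692929869819], [0.5349227376828413, -0.21633783716706897], [0.5442258461406257, -0.2148022919131085]]
0.045 66 [[0.5296159446234653, -0.22326083306585803], [0.5352336908656368, -0.21640437682440933], [0.5443303704383166, -0.21466895642925946]]
0.05 65 [[0.5295698214436644, -0.22238117977838912], [0.5354131114325122, -0.2161284646114993], [0.5433548521727044, -0.2145076408430282]]
0.055 74 [[0.5296104984011478, -0.22269289300443032], [0.5354848763732745, -0.21615340627503069], [0.5442915171516721, -0.2146192162608827]]
0.06 69 [[0.5296118187163618, -0.2232269135556225], [0.5348988618291896, -0.21639638072556996], [0.5443260260873352, -0.21454736135750185]]
0.065 267 [[0.5302414770916052, -0.2299169026287576], [0.5369730440671235, -0.22098630039936223], [0.543916760749626, -0.21528384427089495]]
0.07 67 [[0.5312436808299192, -0.22829818472543173], [0.5382392870402231, -0.2214321055557645], [0.5497585460319429, -0.10045949102970662]]
```

View pics/plan.png

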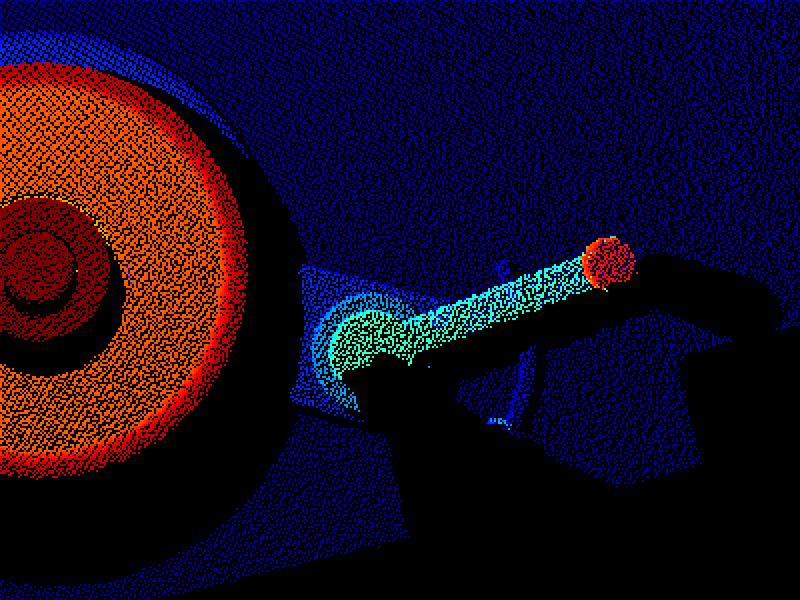

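Plan view (3 px/mm, down = +x, right = −y): knob at (609,263) → (0.538,−0.223), pivot at (372,352) → (0.567,−0.144), so the lever is near 0 and the stand's yaw is about 14°. I'll turn the gripper −55° so it closes roughly tangentially, and go over the knob.

```bash
python3 -m creep '[[0,0,-0.3,-0.01,-0.94,0,0.3],[0,0,-0.3,-0.01,-0.94,0,0.5],[0,0,-0.3,-0.01,-0.94,0,0.5],[0,0,-0.3,-0.01,-0.94,0,0.5],[0,0,-0.3,-0.01,-0.94,0,0.5],[0,0,-0.3,-0.01,-0.94,0,0.5],[0,0,-0.3,-0.01,-0.94,0,0.5],[0,0,-0.3,-0.01,-0.94,0,0.5]]'
python3 -m creep '[[0,0,0,0,0,-0.2,0.5],[0,0,0,0,0,-0.4,0.5],[0,0,0,0,0,-0.4,0.5]]'
python3 look.py w8.png lever_knob,.538,-.223,.03,.062,.075; python3 -c "
from rig import *;print(state()['q'])"
```

```text
time: 17.18
ee_pos: [0.5371, -0.2224, 0.2014]
eef_rot: [-0.0, 0.56, 0.828, -0.0]
ft_force: [-0.0, 0.1, -0.3]
finger_gap: 0.525
gripper_force: 0.0
time: 17.43
ee_pos: [0.5336, -0.2197, 0.1151]
eef_rot: [-0.004, 0.557, 0.831, -0.002]
ft_force: [-1.6, 0.8, -0.6]
finger_gap: 0.501
gripper_force: 0.0
t 17.4333 tcp [ 0.5336 -0.2197  0.1151] [-0.0045  0.5566  0.8308 -0.0018] f [-1.5553  0.818  -0.5927] 0.5009604963812714
cam [ 0.5074 -0.1511  0.2784]
lever_knob 651 [ 0.5382 -0.2233] 0.0089 z 0.06933837672552738 med [ 0.5376 -0.2222]
   mid-box [ 0.5379 -0.223 ] size [0.0164 0.0162]
lever_knob spot 0.8 [292.6 238. ] at z0,z1 [ 0.5401 -0.226 ] [ 0.5382 -0.2215]
[-0.29201968  0.32526202  0.73239642  1.79003532 -0.23842105  1.11992897
  0.90901937]
```

View pics/w8.png

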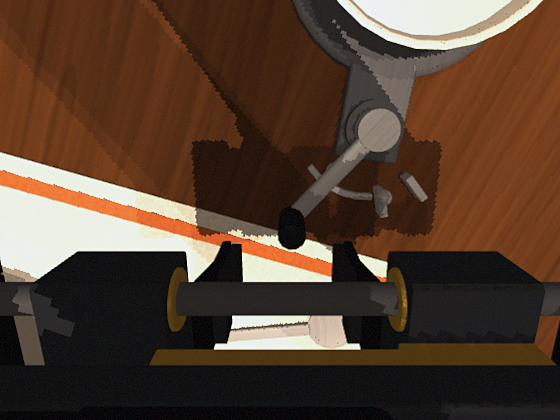

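Wrist view: knob at (291,228) midway between the fingertips (230/350), pivot at (380,130), ball and cheeks at (382,200) and (415,187). Gripping the knob and swinging it.

```bash
python3 -m creep '[[0,0,0,0.003,-0.008,0,0.5],[0,0,0,0.003,-0.008,-0.2,0.5],[0,0,0,0.003,-0.008,-0.38,0.5],[0,0,0,0.003,-0.008,-0.39,0.5],[0,0,0,0.003,-0.008,-0.39,1],[0,0,0,0.003,-0.008,-0.39,1],[0,0,0,0.003,-0.008,-0.39,1],[0,0,0,0.003,-0.008,-0.39,1]]' 30
python3 -m creep '[[0,0,0,0,0,0,1],[0,0,0,0,0,0,1],[0,0,0,0,0,0,1]]' 30
```

```text
time: 18.2
ee_pos: [0.5395, -0.2239, 0.046]
eef_rot: [0.002, 0.557, 0.831, 0.001]
ft_force: [0.3, 0.0, -0.0]
finger_gap: 0.282
gripper_force: 0.0
time: 18.45
ee_pos: [0.5388, -0.2239, 0.045]
eef_rot: [0.001, 0.557, 0.831, 0.0]
ft_force: [-0.9, 0.4, 7.3]
finger_gap: 0.192
gripper_force: 30.0
```

```bash
python3 -m creep '[[0,0,0,0.054,-0.016,0,1],[0,0,0,0.108,-0.025,0,1],[0,0,0,0.164,-0.026,0,1],[0,0,0,0.219,-0.021,0,1],[0,0,0,0.255,-0.014,0,1],[0,0,0,0.291,-0.003,0,1],[0,0,0,0.291,-0.003,0,1]]' 30
python3 -m creep '[[0,0,0,0.027,0.011,0,1],[0,0,0,0.054,0.024,0,1],[0,0,0,0.08,0.038,0,1],[0,0,0,0.105,0.055,0,1],[0,0,0,0.13,0.073,0,1],[0,0,0,0.15,0.092,0,1],[0,0,0,0.17,0.112,0,1],[0,0,0,0.17,0.112,0,1]]' 40
```

```text
time: 19.03
ee_pos: [0.5978, -0.2259, 0.0451]
eef_rot: [0.002, 0.557, 0.831, -0.001]
ft_force: [0.8, -4.7, 4.4]
finger_gap: 0.197
gripper_force: 30.0
time: 19.7
ee_pos: [0.6311, -0.2025, 0.045]
eef_rot: [0.001, 0.557, 0.831, -0.0]
ft_force: [-1.9, -3.3, 6.7]
finger_gap: 0.193
gripper_force: 40.0
```

```bash
python3 -m creep '[[0,0,0,0,0,0,0.5],[0,0,0,0,0,0,0.5],[0,0,0,0,0,0,0.5],[0,0,0,0,0,0.1,0.5],[0,0,0,0,0,0.3,0.5],[0,0,0,0,0,0.5,0.5],[0,0,0,0,0,0.5,0.5],[0,0,0,0,0,0.5,0.5]]'
python3 look.py w9.png lever_knob,.631,-.2,.035,.06,.078 dish,.5395,-.033,.028,.085,.106
```

```text
time: 20.37
ee_pos: [0.6316, -0.202, 0.1463]
eef_rot: [0.002, 0.557, 0.831, 0.001]
ft_force: [0.6, 0.2, -0.3]
finger_gap: 0.501
gripper_force: 0.0
t 20.3667 tcp [ 0.6316 -0.202   0.1463] [0.0021 0.5569 0.8306 0.0011] f [ 0.5914  0.1678 -0.3311] 0.5007849638594323
cam [ 0.6032 -0.1329  0.309 ]
lever_knob 533 [ 0.6305 -0.2013] 0.009 z 0.06926784742424781 med [ 0.63   -0.1998]
   mid-box [ 0.6303 -0.2007] size [0.0168 0.0161]
lever_knob spot 0.73 [282.2 211.9] at z0,z1 [ 0.6298 -0.2044] [ 0.6279 -0.1992]
```

View pics/w9.png

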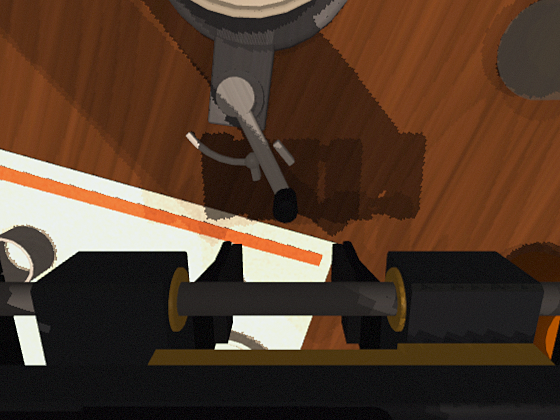

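Wrist view: the lever arm now lies between the cheeks at (253,165) and (283,152), with the knob at (286,205), i.e. about 1.19 rad. Last check of dish height and bystanders, then handing in.

```bash
python3 -m creep '[[0,0,0,0,0,0.4,0.5],[0,0,0,0,0,0.4,0.5],[0,0,0,0,0,0.4,0.5],[0,0,0,0,0,0.4,0.5]]'
python3 - <<'E'
from h import *
np.set_printoptions(precision=4,suppress=True)
for n in("side","top"):
    c=capture(n);P=cloud(c);d=np.hypot(P[:,0]-.5396,P[:,1]+.0329)
    T=P[(d>.014)&(d<.022)&(P[:,2]>.08)&(P[:,2]<.11)];print(n,"hub",len(T),np.median(T,0) if len(T) else "")
    T=P[(d>.05)&(d<.075)&(P[:,2]>.05)&(P[:,2]<.1)];print("rim z",len(T),np.percentile(T[:,2],[5,50,95]) if len(T) else "")
    for t in["jar_a","bowl","ramekin","napkin_ring","side_plate","tumbler","spoon"]:
        for r in outline_of(t,n)[:2]:
            if r["p"]>.5:q=np.percentile(cloud(c,r["region"]),[3,97],axis=0);print(t,q[0],q[1])
print(state()["time"],state()["ft_force"]);finish_job()
E
```

```text
time: 20.85
ee_pos: [0.6308, -0.2018, 0.2247]
eef_rot: [0.001, 0.557, 0.831, 0.0]
ft_force: [-0.2, 0.6, -0.1]
finger_gap: 0.497
gripper_force: 0.0
side hub 54 [ 0.5334 -0.0219  0.0934]
rim z 464 [0.0561 0.0636 0.0726]
jar_a [ 0.7355 -0.0398  0.0011] [0.7982 0.0206 0.1235]
jar_a [ 0.7227  0.1109 -0.0009] [0.788  0.1742 0.1238]
bowl [ 0.291  -0.4887  0.0031] [ 0.3959 -0.3668  0.0563]
ramekin [ 0.492   0.3981 -0.0012] [0.5512 0.4599 0.0326]
side_plate [ 0.5746 -0.4915 -0.0042] [ 0.7022 -0.3666  0.014 ]
tumbler [0.7144 0.2777 0.0041] [0.777  0.3428 0.0924]
spoon [ 0.495  -0.3755 -0.0063] [ 0.6227 -0.2907  0.0049]
top hub 109 [ 0.5377 -0.033   0.0967]
rim z 694 [0.0583 0.0663 0.0773]
jar_a [0.728  0.0987 0.0061] [0.7913 0.1627 0.1307]
jar_a [ 0.7407 -0.0539  0.0034] [0.8056 0.0117 0.1302]
bowl [ 0.2919 -0.4892  0.0015] [ 0.4031 -0.3839  0.062 ]
ramekin [ 0.499   0.3952 -0.001 ] [0.5564 0.4548 0.0376]
napkin_ring [ 0.4142 -0.3647  0.0038] [ 0.4562 -0.3202  0.0354]
side_plate [ 0.5791 -0.4929  0.0002] [ 0.7077 -0.3645  0.0195]
tumbler [0.7195 0.2735 0.0004] [0.7831 0.3376 0.0977]
spoon [ 0.5052 -0.3666 -0.0023] [ 0.6178 -0.2948  0.0123]
21.65 [0.1734 0.4565 0.1042]
the job is handed in; nothing more can be done
```

The job is handed in after about 22 s: by camera measurement the sleeve and dish are fully home, the lever rests in its notch at about 1.19 rad, and the other tableware has not moved.

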